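# Load the utensil dryer and hold its blower lever at the third click

### The arm

A 6-joint arm with a two-finger parallel gripper is mounted at the origin on the work surface. World frame = base frame: x ahead of the robot, y to its left, z up, the work surface at z = 0. Lengths are in m, angles in rad, forces in N, time in s.
With the tool pointing down it reaches from about 0.25 to 0.725 m from the base axis. Payload 4 kg.
Tool frame: the origin (TCP) lies at the very end of the fingers, on their centre line; the grasp point (between the pads) lies robot.grasp_offset behind it (robot.grasp_offset is the distance from the TCP to the grasp point, in m); z points along the fingers, y is the line along which they close (so a half turn about z gives the same grasp; the last joint's range is limited). The gripper opens to 85 mm and grips with 20 to 120 N. Pads are 22 mm wide; open, the fingers measure 114 mm over their backs; the gripper's body (76 mm by 85 mm) begins 54 mm behind the grasp point. The pads swing forward as they close: fully open they stand 13 mm farther back than shut.
Start: joints at [-1.14, 0.241, 0.005, 1.335, 0, 1.571], TCP at [0.209, -0.454, 0.231] pointing down, gripper open.
Joint ranges: [-2.72, 2.72], [-1.05, 1.87], [-1.09, 1.28], [-1.99, 2.15], [-1.42, 1.44], [-3.14, 3.14]. Speed limits (rad/s): [2.79, 2.79, 3.14, 3.14, 3.14, 3.14].

### API

Orientations are given as a rotation vector (axis times angle).
In Python, from workcell import robot, optics, workorder gives the robot as it stands.
- The arm moves only by the tool step_arm, never from a script. Its argument "rows" is text: rows parted by semicolons, each of 6 numbers parted by spaces: the shift along the world's x, y, z scaled (see below), then the turn, a rotation vector about the world's x, y, z scaled (see below). In form: x y z ax ay az; .... A call has 1 to 8 rows; each row is the pose to reach, as a shift and turn from the pose commanded when the call began, turning the shorter way round; what a row does not reach only later rows make up. The controller multiplies each number of a shift by 750 mm and each number of a turn by 180 degrees. A row lasts 1/12 s, in which the tool goes at most 41.7 mm and 7.16 degrees, less where a joint would pass 70% of its speed; a pose out of reach is approached as far as the arm can. A call with a number of a shift or a turn outside -1 to 1 is refused whole. A call with a gripper value outside its range is refused whole. "jaw" is the gripper command: -1 is fully open, 1 is shut, values between are in proportion, set as the call begins (left out, the last holds). The fingers move at their own pace and stop on an object; "squeeze" is the grip in N (left out, the last holds). Time passes only in rows, so rows that repeat a pose let the fingers close. It gives the time, the measured TCP pose, the force, the opening and the grip force at its end, in the units of the state.
- robot.state(): the state, without advancing time (a new reading comes with each control period).
- optics.get_image(name): name is "scene" or "top" or "wrist"; returns the picture (384x512x3 uint8, blue, green, red); there is no depth.
- optics.camera_info(name): a dict with "fx", "fy", "cx", "cy" (pixels), "rvec" (rotation vector, rad) and "tvec" (3), from world to camera coordinates, as OpenCV has them. Camera axes: x right, y down, z forward; pixel columns grow to the right and rows downward; lengths in m; the calibration is good to about 2 mm. The wrist camera is an equidistant fisheye: a pixel r from the principal point sees the ray r / f radians off the axis. A picture is of the moment at which its call begins: read the wrist's pose just before it. camera_info takes no time and is no camera call; for the wrist camera it gives the pose at the moment of the call.
- workorder.finish_job(): hands the job in; it is judged then, once.
The state is a dict: "time": time; "joints": joint angles; "joint_vel": joint speeds; "joint_efforts": joint torques, N m; "eef_pos": TCP position; "eef_rot": TCP orientation; "ft_force": force on the tool from outside, world axes, zero at the start; "ft_torque": the same for the moment, N m; "finger_gap": finger opening in m; "gripper_force": force on a finger pad.
Only numpy, scipy, OpenCV 4.12 (cv2) and the standard library are available. Lean on these libraries where they do the work, as an engineer would, in place of code of your own. Each camera call takes 0.05 s, during which the arm holds its last target. There are 200 camera calls.

### The job

After the tea class, load the rinsed tea caddy, bamboo whisk and ceramic whisk rest from the round mat into the dryer's basket, each standing upright the way it stands now and let go of. Then take the upright grip of the dryer's ratchet lever and advance it exactly three clicks from home, feeling for each click and never letting it click a fourth time, and finish while still holding it there, since the lever is sprung and runs home if released. Leave the flask, the bowl and the tin where they are.

Things in the scene. Friction and masses are not known exactly. Their poses are not given: they have to be found in the camera images.
- caddy_center (a point): Centre (half-way up) of the tea caddy: a black lidded pot with rounded edges, round, 62 mm across its middle, 66 mm tall, about 0.12 kg, standing loose on the mat (mat top 3 mm above the table). z axis up.
- whisk_center (a point): Centre (half-way up) of the bamboo tea whisk: 105 mm tall, about 0.06 kg, standing loose on the mat on its ribbed head, handle up. The head is 54 mm across from the foot to 50 mm up, tapers in, and from 64 mm up to the top is a round handle 26 mm across. z axis up, along the handle.
- rest_center (a point): Centre (half-way up) of the white ceramic whisk rest: solid, round, waisted, 70 mm tall, about 0.16 kg, standing loose on the mat. Foot 56 mm across, waist 36 mm across from 26 to 48 mm up, flared to 50 mm across near the top (66 mm up). z axis up.
- dryer: The fixed bench-top utensil dryer, 170 mm (its x) by 380 mm (its y); origin at the centre of its underside, on the table; z up. A white part with the open steel basket takes its -y end (y from -190 to 50 mm, deck 50 mm high); a grey control deck 75 mm high with the lever takes its +y end (y from 50 to 190 mm). It has no lid.
- basket_in (a point): Centre of the basket's inner floor, 55 mm above the table, at y = -70 mm in the dryer's frame; axes as the dryer's. The basket is 130 mm (x) by 230 mm (y) inside, walls 5 mm thick, rim 30 mm above this floor: room for the three things in a row along y, 70 mm apart.
- lever_grip (a point): Upright black round grip at the end of the ratchet lever, 20 mm across and 55 mm tall; origin at its centre, 120 mm above the table. It stands on the lever's flat bar, 10 mm thick, 27 mm below this point. It is part of the lever and swings level, 100 mm from the lever's upright pivot.
- lever_pivot (a point): The lever's upright pivot on the control deck (in the dryer's frame 15 mm along x, 120 mm along y), at the height of the grip's centre; the grip circles it at 100 mm. At the grip a spring pushes home with 5 to 6 N; the push needed rises to about 8 N before each crest and drops by 2 to 3 N, to about 5 N, just after it (the click). The notches do not hold the lever: released, it runs home.
- lever (a joint): Angle of the ratchet lever, rad: 0 at home (grip nearest the basket), growing as the grip swings clockwise seen from above, away from the basket towards the dryer's +y end; stop at 1.06. Notches every 0.2: 0 (home), 0.2 (first click), 0.4 (second), 0.6 (third), 0.8, 1.0; it clicks over a crest half-way between notches (0.1, 0.3, 0.5, ...).
- flask_center (a point): Bystander: white drinks flask, 66 mm across, 200 mm tall, standing on the table; point at its centre.
- bowl_center (a point): Bystander: black lacquer tea bowl, 120 mm across, 75 mm tall, standing on the table; point at half its height.
- tin_center (a point): Bystander: plain metal tin, 70 mm across, 90 mm tall, standing on the table; point at its centre.
Mind the look-alikes: they are no part of the job. What is shaped like the part that bears caddy_center but orange is not meant.

How it is judged:
On the way, in this order (a step that is already met when the one before it is completed fails the run):
1. all three utensils stand released in the basket, the lever still at home (x of caddy_center in the frame of basket_in between -0.065 and 0.065 m and y of caddy_center in the frame of basket_in between -0.115 and 0.115 m and z of caddy_center in the frame of basket_in between 0.027 and 0.039 m and angle between each of caddy_center, whisk_center, rest_center's own z axis and vertical below 0.2 rad and linear speed of each of caddy, whisk, rest below 0.03 m/s and contact force between the fingers and caddy below 0.05 N and x of whisk_center in the frame of basket_in between -0.065 and 0.065 m and y of whisk_center in the frame of basket_in between -0.115 and 0.115 m and z of whisk_center in the frame of basket_in between 0.0465 and 0.0585 m and contact force between the fingers and whisk below 0.05 N and x of rest_center in the frame of basket_in between -0.065 and 0.065 m and y of rest_center in the frame of basket_in between -0.115 and 0.115 m and z of rest_center in the frame of basket_in between 0.029 and 0.041 m and contact force between the fingers and rest below 0.05 N and value of joint lever below 0.1 rad), for 0.2 s.
2. the lever is held by the fingers in the third notch (value of joint lever between 0.51 and 0.69 rad and velocity of joint lever between -0.1 and 0.1 rad/s and contact force between the fingers and lever above 1 N), for 0.3 s.
At the end, for the whole second after the job is handed in: Caddy, whisk and rest stand upright (within 0.2 rad) on the basket floor (height within 6 mm), at rest and untouched by the fingers; the fingers hold the lever's grip with more than 1 N and the lever stays in the third notch, between 0.51 and 0.69 rad (all of step 2 and x of caddy_center in the frame of basket_in between -0.065 and 0.065 m and y of caddy_center in the frame of basket_in between -0.115 and 0.115 m and z of caddy_center in the frame of basket_in between 0.027 and 0.039 m and angle between each of caddy_center, whisk_center, rest_center's own z axis and vertical below 0.2 rad and linear speed of each of caddy, whisk, rest below 0.03 m/s and contact force between the fingers and caddy below 0.05 N and x of whisk_center in the frame of basket_in between -0.065 and 0.065 m and y of whisk_center in the frame of basket_in between -0.115 and 0.115 m and z of whisk_center in the frame of basket_in between 0.0465 and 0.0585 m and contact force between the fingers and whisk below 0.05 N and x of rest_center in the frame of basket_in between -0.065 and 0.065 m and y of rest_center in the frame of basket_in between -0.115 and 0.115 m and z of rest_center in the frame of basket_in between 0.029 and 0.041 m and contact force between the fingers and rest below 0.05 N); the arm keeps its last pose, push and grip.
It fails at once if the lever clicks a fourth time (value of joint lever above 0.73 rad).
It fails at once if the flask is shifted by more than 30 mm or tipped (distance of flask_center from where it was at the start of the episode above 0.03 m or angle between flask_center's own z axis and vertical above 0.35 rad).
It fails at once if the lacquer bowl is shifted by more than 30 mm or tipped (distance of bowl_center from where it was at the start of the episode above 0.03 m or angle between bowl_center's own z axis and vertical above 0.35 rad).
It fails at once if the tin is shifted by more than 30 mm or tipped (distance of tin_center from where it was at the start of the episode above 0.03 m or angle between tin_center's own z axis and vertical above 0.35 rad).
It also fails if it takes over 72 s, if anything falls off the work surface, if the arm or the gripper's body presses on something with over 40 N, if the wrist force passes 120 N, or if a joint passes its speed limit or range.

## Working session

There is one attempt and no reset: what is moved stays moved. The work goes in short steps, Python scripts to look and compute and a tool call to move; the robot and the scene stay as the last step left them, time stands still between calls to the robot, and variables do not carry over. Pictures are saved under pics/ and viewed, at most 10 in all, crops included, and the job is handed in when it is done.

Besides the shell and the picture viewer there is one more tool, called after ">>>" as name(argument=value, ...), one argument or row to a line, values as JSON. step_arm: Moves the arm, as the interface text tells. Its arguments: {"type":"object","properties":{"rows":{"type":"string"},"jaw":{"type":"number"},"squeeze":{"type":"number"}},"required":["rows"]}

```bash
mkdir -p pics
cat > h.py <<'E'
import numpy as np, cv2
from workcell import robot, optics, workorder
def cam(n):
    c=optics.camera_info(n); R=cv2.Rodrigues(np.array(c['rvec'],float))[0]; t=np.array(c['tvec'],float).ravel(); return c,R,t
def ray(n,u,v):
    c,R,t=cam(n); d=np.array([(u-c['cx'])/c['fx'],(v-c['cy'])/c['fy'],1.]); return -R.T@t, R.T@d
def onz(n,u,v,z):
    o,d=ray(n,u,v); return o+d*(z-o[2])/d[2]
def proj(n,p):
    c,R,t=cam(n); q=R@np.array(p,float)+t; return c['fx']*q[0]/q[2]+c['cx'], c['fy']*q[1]/q[2]+c['cy']
E
python3 - <<'E'
from h import *
a=optics.get_image('scene');b=optics.get_image('top')
cv2.imwrite('pics/scene0.png',a);cv2.imwrite('pics/top0.png',b)
cv2.imwrite('pics/v1.png',cv2.resize(a,(800,600)));cv2.imwrite('pics/v2.png',cv2.resize(b,(800,600),interpolation=cv2.INTER_CUBIC))
for n in('scene','top'):
    c,R,t=cam(n);print(n,c['fx'],c['cx'],c['cy'],-R.T@t,R[2])
print(robot.grasp_offset,robot.state())
E
```

```text
scene 428.66700035045005 258.8578838969937 190.6955359637611 [ 1.6673179  -0.00532877  1.05081004] [-0.75769556 -0.00731823 -0.65256715]
top 427.2482395979828 251.74530509482253 189.68269072779415 [ 0.41269752 -0.01862166  1.64418927] [ 0.11646237  0.00788935 -0.99316377]
0.0187 {'time': 0.1, 'joints': array([-1.13999228e+00,  2.41345920e-01,  3.86169469e-03,  1.33520033e+00,
        1.26650392e-05,  1.57081620e+00]), 'joint_vel': array([ 2.08931789e-03, -2.80934020e-03,  2.84145789e-03,  3.67655337e-04,
        8.03872573e-05,  1.90378712e-03]), 'joint_efforts': array([-4.50634552e-04, -3.73137438e+01,  2.53010291e+01,  1.08605743e-02,
       -7.40147442e-06, -4.04835845e-06]), 'eef_pos': array([ 0.20856847, -0.4538005 ,  0.23049889]), 'eef_rot': array([-3.06719416e+00, -6.71059218e-01,  6.14192462e-04]), 'ft_force': array([-0.41919696, -0.19362677,  0.84806378]), 'ft_torque': array([0.02531341, 0.01218646, 0.02345593]), 'gripper_force': 0.0, 'finger_gap': 0.08534994292581795}
```

View pics/v1.png

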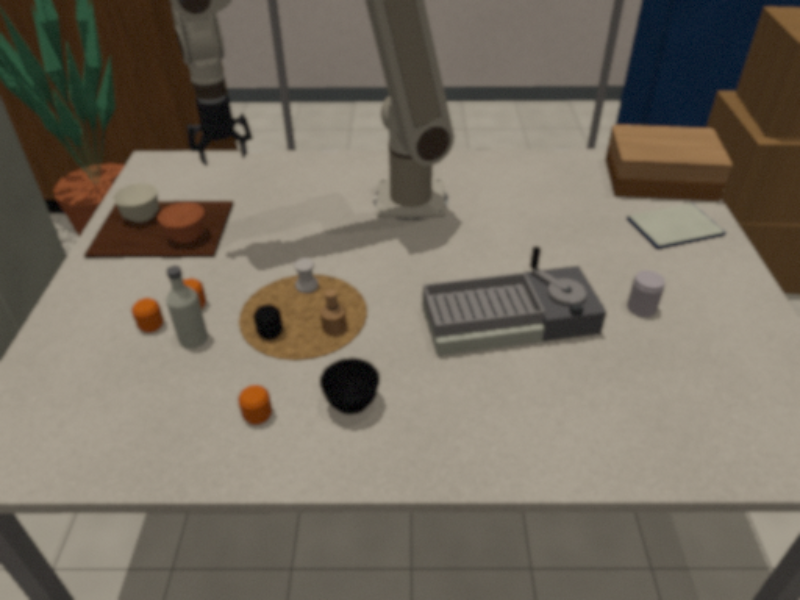

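View pics/v2.png

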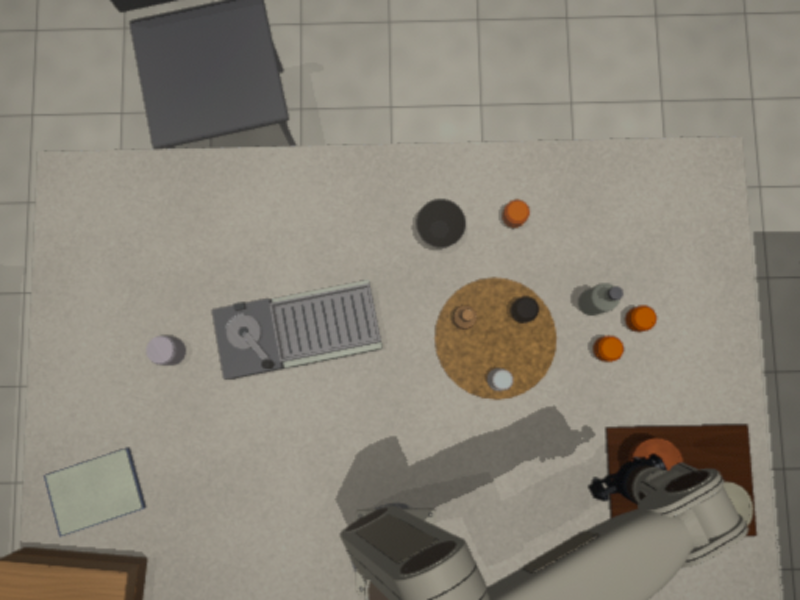

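The scene view shows the mat at (303,313) carrying the black caddy (268,322), the whisk (333,315) and the white rest (305,275). The dryer is at (515,310) with its grip at (535,258). In the top view the caddy is at (525,309), whisk (464,317), rest (501,380), and lever grip (267,364).

Caddy candidates in the top view: the black pot at (525,309), and orange pots at (516,213), (642,318) and (608,348). The black one on the mat fits; the orange ones are look-alikes. I'll confirm that in an enlarged crop.

Run:
```python
from h import *
b=cv2.imread('pics/top0.png');a=cv2.imread('pics/scene0.png')
k=cv2.resize(b[165:265,130:390],None,fx=3,fy=3,interpolation=cv2.INTER_CUBIC)
k2=cv2.resize(a[150:240,145:405],None,fx=3,fy=3,interpolation=cv2.INTER_CUBIC)
cv2.imwrite('pics/v3.png',np.vstack([k,k2]))
```

```text
(no output)
```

View pics/v3.png

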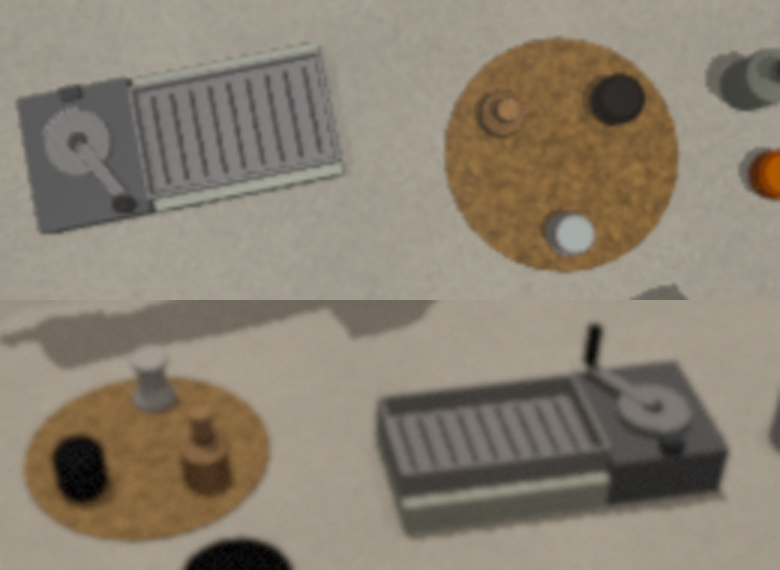

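The crop confirms the black pot at crop (618,99) on the mat, and no other black pot is on it. The whisk handle top is at (508,109), the rest top at (575,234), the lever hub at (78,142) and the grip top at (123,203).

Run:
```python
from h import *
T=lambda x,y:(x/3+130-1/3,y/3+165-1/3)
S=lambda x,y:(x/3+145-1/3,(y-300)/3+150-1/3)
def P(n,f,x,y,z): return onz(n,*f(x,y),z).round(4)[:2]
b=cv2.imread('pics/top0.png');a=cv2.imread('pics/scene0.png')
def blob(m,x0,x1,y0,y1):
    k=np.zeros_like(m);k[y0:y1,x0:x1]=m[y0:y1,x0:x1]
    n,l,s,c=cv2.connectedComponentsWithStats(k.astype(np.uint8));i=1+np.argmax(s[1:,4]);return c[i],s[i]
for n,im,fx,bx in(('top',b,T,(585,655,70,130)),('scene',a,S,(45,120,425,515))):
    p=fx(bx[0],bx[2]);q=fx(bx[1],bx[3])
    c,s=blob(im.max(2)<62,int(p[0]),int(q[0]),int(p[1]),int(q[1]));print('caddy',n,c,s,onz(n,*c,.036))
p=T(545,205);q=T(610,265)
c,s=blob(b.min(2)>120,int(p[0]),int(q[0]),int(p[1]),int(q[1]));print('rest top',c,s,onz('top',*c,.071))
print('whisk top',P('top',T,508,109,.108),'scene',P('scene',S,203,416,.108),'foot',P('top',T,500,113,.053-.01))
print('rest scene top',P('scene',S,151,358,.071),'base', P('scene',S,154,397,.006))
print('grip top', P('top',T,123,203,.1475), 'scene',P('scene',S,594,326,.1475))
print('hub',P('top',T,78,142,.09))
for x,y in((18,97),(42,233)):print('deck',P('top',T,x,y,.075))
for x,y in((318,44),(343,172),(132,82),(155,210)):print('white deck',P('top',T,x,y,.05))
```

```text
caddy top [335.23318386 197.87443946] [327 190  18  17 223] [ 0.5635663  -0.32025427  0.036     ]
caddy scene [171.43589744 206.27884615] [163 196  18  22 312] [ 0.57042424 -0.32150934  0.036     ]
rest top [321.37190083 242.58677686] [316 237  12  12 121] [ 0.39756064 -0.25627859  0.071     ]
whisk top [ 0.5482 -0.1759] scene [ 0.5593 -0.174 ] foot [ 0.5491 -0.1724]
rest scene top [ 0.4042 -0.2548] base [ 0.4016 -0.2581]
grip top [0.4442 0.2794] scene [0.4453 0.2799]
hub [0.5203 0.3459]
deck [0.5784 0.4239]
deck [0.4113 0.3926]
white deck [0.6402 0.0539]
white deck [0.4791 0.0253]
white deck [0.597  0.2879]
white deck [0.4368 0.2591]
```

>>> step_arm(
  rows="0.476 0.178 -0.04 0 0 0.418;0.476 0.178 -0.04 0 0 0.418;0.476 0.178 -0.04 0 0 0.418;0.476 0.178 -0.04 0 0 0.418;0.476 0.178 -0.04 0 0 0.418;0.476 0.178 -0.04 0 0 0.418;0.476 0.178 -0.04 0 0 0.418;0.476 0.178 -0.04 0 0 0.418",
  jaw=-1,
  squeeze=40,
)

```text
time: 0.77
eef_pos: [0.5215, -0.3366, 0.2044]
eef_rot: [-2.364, -2.068, 0.001]
ft_force: [0.8, -0.9, 0.6]
finger_gap: 0.0853
gripper_force: 0.0
```

>>> step_arm(
  rows="0.06 0.022 0 0 0 0.099;0.06 0.022 -0.05 0 0 0.099;0.06 0.022 -0.10 0 0 0.099;0.06 0.022 -0.10 0 0 0.099;0.06 0.022 -0.10 0 0 0.099;0.06 0.022 -0.10 0 0 0.099",
)

```text
time: 1.27
eef_pos: [0.5651, -0.322, 0.1315]
eef_rot: [2.026, 2.4, 0.0]
ft_force: [0.6, -0.8, 0.7]
finger_gap: 0.0853
gripper_force: 0.0
```

Run:
```python
from h import *
s=robot.state();print(s['eef_pos'],s['eef_rot'])
im=optics.get_image('wrist');c,R,t=cam('wrist')
print(c['fx'],-R.T@t,R[2])
def wp(p):
    q=R@np.array(p)+t;r=np.hypot(q[0],q[1]);th=np.arctan2(r,q[2]);return c['cx']+c['fx']*th*q[0]/r,c['cy']+c['fy']*th*q[1]/r
e=s['eef_pos']
for n,p in(('caddy',(.566,-.3205,.069)),('whisk',(.551,-.174,.108)),('tcpaxis',(e[0],e[1],.069))):print(n,wp(p))
cv2.imwrite('pics/w1.png',im)
```

```text
[ 0.56513872 -0.32201092  0.13145043] [2.02566119e+00 2.40029293e+00 1.46602850e-04]
297.3186396354542 [ 0.55407191 -0.25845065  0.27619167] [ 0.04740138 -0.25782423 -0.96502838]
caddy (np.float64(256.53388979061083), np.float64(192.80171085137704))
whisk (np.float64(273.7580819879726), np.float64(-32.31488578604893))
tcpaxis (np.float64(255.02272850937302), np.float64(194.56707655479946))
```

View pics/w1.png

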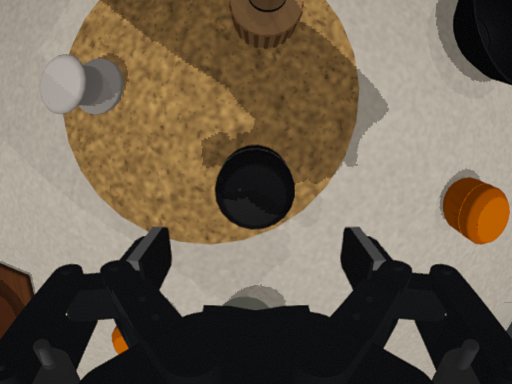

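The wrist view shows the black lid centred at (255,190), where the estimate predicts it (256,193), between the open fingers. The whisk head at (265,15) and the rest at (65,83) are well clear. I'm descending.

>>> step_arm(
  rows="0 0.004 -0.05 0 0 0;0 0.004 -0.1 0 0 0;0 0.004 -0.13 0 0 0;0 0.004 -0.149 0 0 0;0 0.004 -0.149 0 0 0;0 0.004 -0.149 0 0 0",
)

```text
time: 1.82
eef_pos: [0.5658, -0.3196, 0.0205]
eef_rot: [2.024, 2.399, 0.001]
ft_force: [0.2, 0.0, 1.1]
finger_gap: 0.0856
gripper_force: 0.0
```

>>> step_arm(
  rows="0 0 0 0 0 0;0 0 0 0 0 0;0 0 0 0 0 0;0 0 0 0 0 0;0 0 0 0 0 0;0 0 0 0 0 0;0 0 0 0 0 0;0 0 0 0 0 0",
  jaw=1,
  squeeze=35,
)

```text
time: 2.48
eef_pos: [0.5669, -0.3199, 0.0218]
eef_rot: [2.02, 2.398, 0.001]
ft_force: [-0.6, -0.6, 6.9]
finger_gap: 0.061
gripper_force: 38.7
```

>>> step_arm(
  rows="0 0 0.03 0 0 0;0 0 0.07 0 0 0;0 0 0.12 0 0 0;0 0 0.16 0 0 0;-0.004 0.05 0.16 0 0 0;-0.007 0.1 0.16 0 0 0;-0.011 0.15 0.16 0 0 0;-0.015 0.2 0.16 0 0 0",
)

```text
time: 3.15
eef_pos: [0.5538, -0.1673, 0.1396]
eef_rot: [2.024, 2.4, 0.002]
ft_force: [0.7, -0.2, -1.9]
finger_gap: 0.0609
gripper_force: 38.8
```

>>> step_arm(
  rows="-0.004 0.05 0 0 0 0;-0.007 0.1 0 0 0 0;-0.011 0.15 0 0 0 0;-0.015 0.2 0 0 0 0;-0.018 0.25 0 0 0 0;-0.022 0.3 0 0 0 0;-0.026 0.35 0 0 0 0;-0.03 0.4 0 0 0 0",
)

```text
time: 3.82
eef_pos: [0.5312, 0.1335, 0.1395]
eef_rot: [2.023, 2.402, 0.002]
ft_force: [0.7, -0.2, -2.0]
finger_gap: 0.0603
gripper_force: 38.8
```

>>> step_arm(
  rows="-0.002 0.05 0 0 0 0;-0.004 0.09 0 0 0 0;-0.005 0.121 0 0 0 0;-0.005 0.121 0 0 0 0;-0.005 0.121 0 0 0 0",
)

```text
time: 4.23
eef_pos: [0.5274, 0.2239, 0.139]
eef_rot: [2.02, 2.405, 0.001]
ft_force: [-0.3, -1.1, -1.2]
finger_gap: 0.0608
gripper_force: 38.8
```

```bash
cat >> h.py <<'E'
def wray(c,R,t,u,v,z):
    x,y=(u-c['cx'])/c['fx'],(v-c['cy'])/c['fy'];r=np.hypot(x,y);s=np.sin(r)/r if r>1e-9 else 1
    d=R.T@np.array([x*s,y*s,np.cos(r)]);o=-R.T@t;return o+d*(z-o[2])/d[2]
def wproj(c,R,t,p):
    q=R@np.array(p)+t;r=np.hypot(q[0],q[1]);th=np.arctan2(r,q[2]);return c['cx']+c['fx']*th*q[0]/r,c['cy']+c['fy']*th*q[1]/r
E
python3 - <<'E'
from h import *
s=robot.state();print(s['eef_pos'],s['eef_rot'])
c,R,t=cam('wrist');im=optics.get_image('wrist')
np.savez('pics/w2.npz',R=R,t=t)
b=np.array([.5394,.1551]);ex=np.array([.985,.1725]);ey=np.array([-.1725,.985])
for sx in(-1,1):
  for sy in(-1,1):
    p=b+sx*.065*ex+sy*.115*ey;u=wproj(c,R,t,(*p,.085));print(u);cv2.circle(im,(int(u[0]),int(u[1])),3,(0,0,255),1)
print(wproj(c,R,t,(.4445,.2797,.1475)),wproj(c,R,t,(.521,.3455,.1)))
cv2.imwrite('pics/w2.png',im)
E
```

```text
[0.52744169 0.2238744  0.1390407 ] [2.01964192e+00 2.40542283e+00 1.39832697e-03]
(np.float64(191.8170970581831), np.float64(370.97467749329746))
(np.float64(161.34587822699388), np.float64(136.7917262811559))
(np.float64(320.00852078999105), np.float64(370.71227342198085))
(np.float64(350.3005858481949), np.float64(136.67473333316167))
(np.float64(108.47683261754943), np.float64(103.08931261509888)) (np.float64(280.0178350850146), np.float64(17.373442360376572))
```

View pics/w2.png

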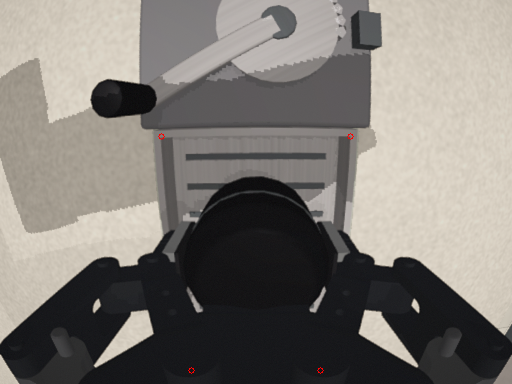

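The wrist view shows the projected inner rim corners (161,136) and (350,137) sitting on the real basket rim, with the caddy centred at (258,250). The grip top is at (108,98) and the hub at (280,20). I'm lowering.

>>> step_arm(
  rows="0 0 -0.03 0 0 0;0 0 -0.06 0 0 0;0 0 -0.075 0 0 0;0 0 -0.082 0 0 0;0 0 -0.086 0 0 0;0 0 -0.086 0 0 0;0 0 -0.086 0 0 0",
)

```text
time: 4.87
eef_pos: [0.5285, 0.2219, 0.075]
eef_rot: [2.024, 2.401, 0.003]
ft_force: [-0.1, 0.2, -0.9]
finger_gap: 0.061
gripper_force: 38.8
```

>>> step_arm(
  rows="0 0 0 0 0 0;0 0 0 0 0 0;0 0 0 0 0 0;0 0 0 0 0 0;0 0 0 0 0 0;0 0 0 0 0 0",
  jaw=-0.7,
)

```text
time: 5.37
eef_pos: [0.5276, 0.2224, 0.074]
eef_rot: [2.023, 2.403, 0.0]
ft_force: [0.3, -0.0, -0.3]
finger_gap: 0.0726
gripper_force: 0.0
```

>>> step_arm(
  rows="0 0 0.02 0 0 0;0 0 0.05 0 0 0;0 0 0.1 0 0 0;0 0 0.13 0 0 0;0.002 -0.04 0.14 0 0 0;0 -0.09 0.14 0 0 0;-0.01 -0.14 0.14 0 0 0;-0.02 -0.19 0.14 0 0 0",
)

```text
time: 6.03
eef_pos: [0.5125, 0.0788, 0.1792]
eef_rot: [2.021, 2.404, 0.001]
ft_force: [0.3, 0.0, 1.3]
finger_gap: 0.0726
gripper_force: 0.0
```

>>> step_arm(
  rows="-0.15 -0.446 0 0 0 0;-0.15 -0.446 0 0 0 0;-0.15 -0.446 0 0 0 0;-0.15 -0.446 0 0 0 0;-0.15 -0.446 0 0 0 0;-0.15 -0.446 0 0 0 0;-0.15 -0.446 0 0 0 0;-0.15 -0.446 0 0 0 0",
  jaw=-1,
)

```text
time: 6.7
eef_pos: [0.4053, -0.2378, 0.1792]
eef_rot: [2.023, 2.403, 0.0]
ft_force: [1.4, -0.8, -0.3]
finger_gap: 0.0853
gripper_force: 0.0
```

>>> step_arm(
  rows="-0.0085 -0.025 -0.02 0 0 0;-0.0085 -0.025 -0.06 0 0 0;-0.0085 -0.025 -0.06 0 0 0;-0.0085 -0.025 -0.06 0 0 0",
)

```text
time: 7.03
eef_pos: [0.3983, -0.2541, 0.1328]
eef_rot: [-2.021, -2.399, 0.001]
ft_force: [-0.4, -0.1, -0.2]
finger_gap: 0.0854
gripper_force: 0.0
```

Run:
```python
from h import *
s=robot.state();print(s['eef_pos'],s['eef_rot'])
c,R,t=cam('wrist');im=optics.get_image('wrist')
m=((im.min(2)>110)&(im.max(2).astype(int)-im.min(2)<30)).astype(np.uint8)
u=wproj(c,R,t,(.4,-.256,.071));print('pred',u,wproj(c,R,t,(*s['eef_pos'][:2],.071)))
n,l,st,ce=cv2.connectedComponentsWithStats(m)
for i in range(1,n):
    if st[i,4]>300: print(st[i],ce[i],wray(c,R,t,*ce[i],.071))
cv2.circle(im,(int(u[0]),int(u[1])),3,(0,0,255),-1);cv2.imwrite('pics/w3.png',im)
```

```text
[ 0.3983334  -0.25406298  0.13282294] [-2.02147704e+00 -2.39885878e+00  5.95628656e-04]
pred (np.float64(258.20858764954465), np.float64(199.70854692778366)) (np.float64(256.398523246613), np.float64(196.83175804957008))
[    0     0   284   316 57955] [107.54466396 148.66755241] [ 0.28054961 -0.23634442  0.071     ]
[  297     0   215   338 22402] [454.6953397  108.75595929] [ 0.5429722  -0.15616491  0.071     ]
[229 174  55  33 873] [258.95418099 187.28064147] [ 0.39892594 -0.24667435  0.071     ]
[ 223  198   59   34 1126] [248.02397869 215.54706927] [ 0.39468892 -0.26942371  0.071     ]
[ 388  319   48   60 1452] [410.38292011 346.20592287] [ 0.59251014 -0.39602006  0.071     ]
```

View pics/w3.png

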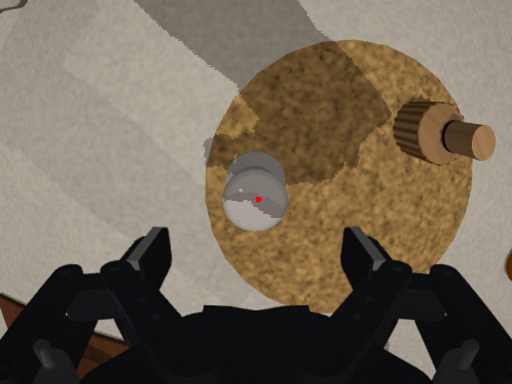

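The wrist view shows the rest's top disc centred at (256,199), which matches the prediction (258,200). The whisk handle top is at (483,142), clear of the fingers. I'm descending onto the waist.

>>> step_arm(
  rows="0 -0.002 -0.05 0 0 0;0 -0.002 -0.1 0 0 0;0 -0.002 -0.13 0 0 0;0 -0.002 -0.153 0 0 0;0 -0.002 -0.153 0 0 0;0 -0.002 -0.153 0 0 0",
)

```text
time: 7.58
eef_pos: [0.4008, -0.2558, 0.0199]
eef_rot: [2.021, 2.405, 0.0]
ft_force: [0.2, 0.2, 0.6]
finger_gap: 0.085
gripper_force: 0.0
```

>>> step_arm(
  rows="0 0 0 0 0 0;0 0 0 0 0 0;0 0 0 0 0 0;0 0 0 0 0 0;0 0 0 0 0 0;0 0 0 0 0 0;0 0 0 0 0 0;0 0 0 0 0 0",
  jaw=1,
)

```text
time: 8.25
eef_pos: [0.4007, -0.2571, 0.0208]
eef_rot: [2.022, 2.401, 0.0]
ft_force: [-1.7, 0.8, 6.8]
finger_gap: 0.0434
gripper_force: 31.9
```

>>> step_arm(
  rows="0 0 0.01 0 0 0;0 0 0.03 0 0 0;0 0 0.06 0 0 0;0 0 0.1 0 0 0;0 0 0.14 0 0 0;0 0 0.17 0 0 0;0 0 0.17 0 0 0",
)

```text
time: 8.83
eef_pos: [0.4028, -0.2583, 0.1524]
eef_rot: [2.017, 2.395, 0.002]
ft_force: [0.7, -1.0, -0.9]
finger_gap: 0.0428
gripper_force: 34.1
```

Run:
```python
from h import *
s=robot.state();print(s['eef_pos'],s['eef_rot'])
c,R,t=cam('wrist');im=optics.get_image('wrist')
cv2.imwrite('pics/w4.png',im[100:384,100:420])
```

```text
[ 0.40282164 -0.25827342  0.15237475] [2.01719804e+00 2.39511267e+00 2.14379858e-03]
```

View pics/w4.png

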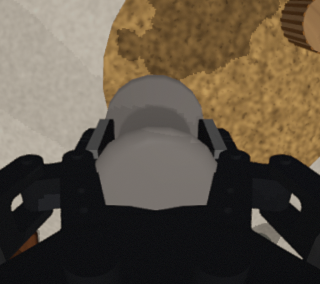

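The crop shows the rest held level between the pads at the waist, top disc at (157,165).

>>> step_arm(
  rows="0.184 0.549 0 0 0 0;0.184 0.549 0 0 0 0;0.184 0.549 0 0 0 0;0.184 0.549 0 0 0 0;0.184 0.549 0 0 0 0;0.184 0.549 0 0 0 0;0.184 0.549 0 0 0 0;0.184 0.549 0 0 0 0",
)

```text
time: 9.55
eef_pos: [0.5049, 0.0616, 0.1453]
eef_rot: [-2.022, -2.402, 0.003]
ft_force: [1.0, -1.1, -1.4]
finger_gap: 0.043
gripper_force: 34.1
```

>>> step_arm(
  rows="0.043 0.128 0 0 0 0;0.043 0.128 0 0 0 0;0.043 0.128 0 0 0 0;0.043 0.128 0 0 0 0;0.043 0.128 0 0 0 0",
)

```text
time: 9.97
eef_pos: [0.5369, 0.1565, 0.1447]
eef_rot: [-2.019, -2.404, 0.005]
ft_force: [-0.5, -0.7, -1.5]
finger_gap: 0.0431
gripper_force: 34.2
```

>>> step_arm(
  rows="0.002 -0.002 -0.03 0 0 0;0.003 -0.002 -0.06 0 0 0;0.003 -0.002 -0.08 0 0 0;0.003 -0.002 -0.09 0 0 0;0.003 -0.002 -0.094 0 0 0;0.003 -0.002 -0.096 0 0 0;0.003 -0.002 -0.096 0 0 0",
)

```text
time: 10.55
eef_pos: [0.5406, 0.1537, 0.0751]
eef_rot: [2.024, 2.402, 0.001]
ft_force: [-0.1, -0.3, -1.2]
finger_gap: 0.043
gripper_force: 34.2
```

>>> step_arm(
  rows="0 0 -0.002 0 0 0;0 0 -0.003 0 0 0;0 0 -0.003 0 0 0",
)

```text
time: 10.8
eef_pos: [0.5408, 0.1543, 0.0731]
eef_rot: [2.023, 2.402, 0.002]
ft_force: [-0.1, -0.1, -1.0]
finger_gap: 0.0428
gripper_force: 34.2
```

>>> step_arm(
  rows="0 0 0 0 0 0;0 0 0 0 0 0;0 0 0 0 0 0;0 0 0 0 0 0;0 0 0 0 0 0;0 0 0 0 0 0",
  jaw=-0.6,
)

```text
time: 11.3
eef_pos: [0.5404, 0.1542, 0.0724]
eef_rot: [2.023, 2.403, 0.0]
ft_force: [0.8, -0.0, 0.2]
finger_gap: 0.0687
gripper_force: 0.0
```

>>> step_arm(
  rows="0 0 0.02 0 0 0;0 0 0.05 0 0 0;0 0 0.09 0 0 0;0 0 0.13 0 0 0;0 -0.05 0.14 0 0 0;0 -0.1 0.14 0 0 0;0 -0.15 0.14 0 0 0;0 -0.2 0.14 0 0 0",
)

```text
time: 11.97
eef_pos: [0.5404, 0.0031, 0.178]
eef_rot: [2.021, 2.404, 0.001]
ft_force: [0.6, -0.5, 0.0]
finger_gap: 0.0684
gripper_force: 0.0
```

>>> step_arm(
  rows="0.003 -0.05 0 0 0 0;0.006 -0.1 0 0 0 0;0.009 -0.15 0 0 0 0;0.012 -0.2 0 0 0 0;0.014 -0.236 0 0 0 0;0.014 -0.236 0 0 0 0;0.014 -0.236 0 0 0 0",
  jaw=-0.8,
)

```text
time: 12.55
eef_pos: [0.5506, -0.1744, 0.1771]
eef_rot: [-2.027, -2.399, -0.0]
ft_force: [1.1, 0.6, 0.2]
finger_gap: 0.0768
gripper_force: 0.0
```

Run:
```python
from h import *
s=robot.state();print(s['eef_pos'],s['eef_rot'])
c,R,t=cam('wrist');im=optics.get_image('wrist')
u=wproj(c,R,t,(.551,-.174,.108));print(u)
cv2.imwrite('pics/w5r.png',im);cv2.circle(im,(int(u[0]),int(u[1])),2,(0,0,255),-1)
cv2.imwrite('pics/w5.png',cv2.resize(im[100:300,130:390],None,fx=3,fy=3))
```

```text
[ 0.55055114 -0.17439203  0.17707108] [-2.02729004e+00 -2.39926388e+00 -2.12689003e-04]
(np.float64(256.79344498791727), np.float64(193.3065933090885))
```

View pics/w5.png

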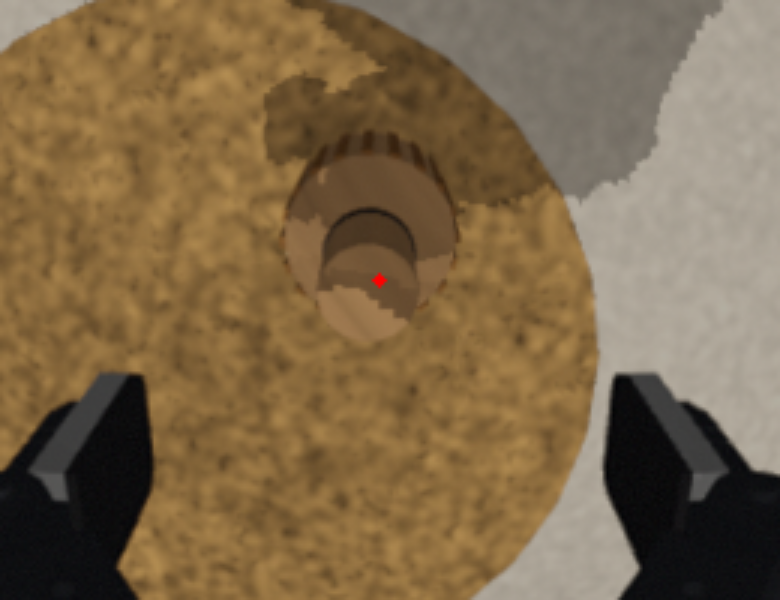

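The crop shows the handle top at crop (367,292), against the predicted (380,280). The whisk is about 3 mm towards -x and -y, so I'm correcting and descending.

>>> step_arm(
  rows="-0.004 -0.004 -0.02 0 0 0;-0.004 -0.004 -0.06 0 0 0;-0.004 -0.004 -0.1 0 0 0;-0.004 -0.004 -0.13 0 0 0;-0.004 -0.004 -0.144 0 0 0;-0.004 -0.004 -0.144 0 0 0;-0.004 -0.004 -0.144 0 0 0",
)

```text
time: 13.18
eef_pos: [0.5481, -0.1748, 0.0697]
eef_rot: [-2.021, -2.404, 0.0]
ft_force: [0.3, -0.3, 0.6]
finger_gap: 0.0767
gripper_force: 0.0
```

>>> step_arm(
  rows="0 0 0 0 0 0;0 0 0 0 0 0;0 0 0 0 0 0;0 0 0 0 0 0;0 0 0 0 0 0;0 0 0 0 0 0;0 0 0 0 0 0;0 0 0 0 0 0",
  jaw=1,
  squeeze=25,
)

```text
time: 13.85
eef_pos: [0.5485, -0.1761, 0.0705]
eef_rot: [2.023, 2.402, 0.001]
ft_force: [-1.5, 0.3, 6.5]
finger_gap: 0.0245
gripper_force: 24.6
```

>>> step_arm(
  rows="0 0 0.01 0 0 0;0 0 0.03 0 0 0;0 0 0.06 0 0 0;0 0 0.1 0 0 0;0 0 0.14 0 0 0;0 0 0.17 0 0 0;0 0 0.17 0 0 0",
)

```text
time: 14.43
eef_pos: [0.5505, -0.1768, 0.2028]
eef_rot: [2.018, 2.396, 0.006]
ft_force: [1.4, -1.3, 0.5]
finger_gap: 0.0249
gripper_force: 24.7
```

>>> step_arm(
  rows="0 0.05 0 0 0 0;0.001 0.1 0 0 0 0;0.001 0.15 0 0 0 0;0.002 0.2 0 0 0 0;0.002 0.25 0 0 0 0;0.003 0.3 0 0 0 0;0.003 0.347 0 0 0 0;0.003 0.347 0 0 0 0",
)

```text
time: 15.1
eef_pos: [0.5492, 0.0904, 0.1959]
eef_rot: [-2.013, -2.408, -0.001]
ft_force: [-0.2, 0.2, -0.1]
finger_gap: 0.025
gripper_force: 24.8
```

>>> step_arm(
  rows="0.001 0 -0.03 0 0 0;0.001 0 -0.06 0 0 0;0.001 0 -0.08 0 0 0;0.001 0 -0.09 0 0 0;0.001 0 -0.095 0 0 0;0.001 0 -0.095 0 0 0;0.001 0 -0.095 0 0 0",
)

```text
time: 15.68
eef_pos: [0.5513, 0.0842, 0.1262]
eef_rot: [2.024, 2.402, 0.001]
ft_force: [0.4, -0.4, -0.4]
finger_gap: 0.0247
gripper_force: 24.8
```

>>> step_arm(
  rows="0 0 -0.002 0 0 0;0 0 -0.004 0 0 0;0 0 -0.005 0 0 0;0 0 -0.005 0 0 0",
)

```text
time: 16.02
eef_pos: [0.5513, 0.0845, 0.1226]
eef_rot: [2.023, 2.402, 0.002]
ft_force: [1.1, 0.5, 0.4]
finger_gap: 0.0246
gripper_force: 24.8
```

>>> step_arm(
  rows="0 0 0 0 0 0;0 0 0 0 0 0;0 0 0 0 0 0;0 0 0 0 0 0;0 0 0 0 0 0;0 0 0 0 0 0",
  jaw=-0.3,
)

```text
time: 16.52
eef_pos: [0.5508, 0.0844, 0.1219]
eef_rot: [-2.024, -2.403, 0.0]
ft_force: [-0.5, -0.7, 1.0]
finger_gap: 0.0557
gripper_force: 0.0
```

>>> step_arm(
  rows="0 0 0.02 0 0 0;0 0 0.05 0 0 0;0 0 0.09 0 0 0;0 0 0.13 0 0 0;-0.03 0 0.14 0 0 0;-0.08 0 0.14 0 0 0;-0.13 0 0.14 0 0 0;-0.18 0 0.14 0 0 0",
)

```text
time: 17.18
eef_pos: [0.4145, 0.0844, 0.2269]
eef_rot: [2.024, 2.403, 0.001]
ft_force: [-0.3, 0.1, -0.1]
finger_gap: 0.0554
gripper_force: 0.0
```

Run:
```python
from h import *
a=optics.get_image('scene');b=optics.get_image('top')
cv2.imwrite('pics/s6.png',a);cv2.imwrite('pics/t6.png',b)
cv2.imwrite('pics/v6.png',np.vstack([cv2.resize(b[165:265,130:330],None,fx=3,fy=3,interpolation=cv2.INTER_CUBIC),cv2.resize(a[140:240,245:445],None,fx=3,fy=3,interpolation=cv2.INTER_CUBIC)]))
```

```text
(no output)
```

View pics/v6.png

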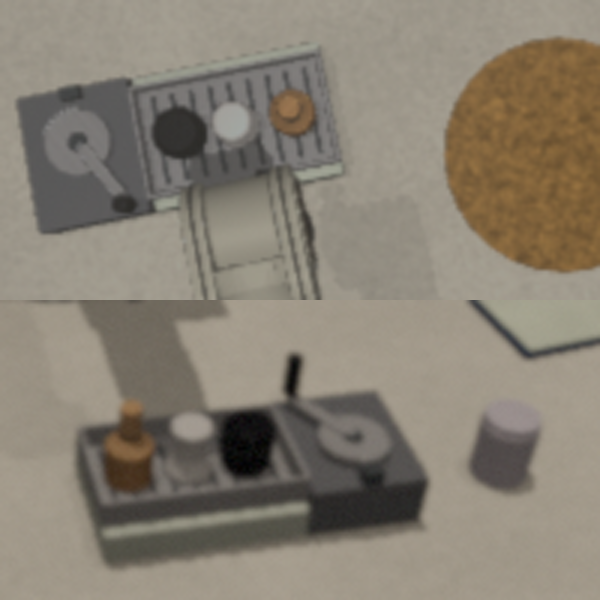

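The crops show the whisk (292,108), rest (232,123) and caddy (180,133) standing upright inside the basket, with the lever at home, grip top (123,203). Next is the lever; I need the last joint's sign first.

Run:
```python
from h import *
s=robot.state();print(s['joints'],s['eef_pos'],s['eef_rot'])
```

```text
[ 2.01658009e-01  8.52507349e-02 -1.97144492e-01  1.29497298e+00
  3.19696001e-04  1.60036846e+00] [0.4089888  0.08371138 0.22593413] [-2.01952724 -2.40080463  0.00777037]
```

>>> step_arm(
  rows="0.01 0.033 0 0 0 0.039;0.02 0.066 0 0 0 0.078;0.03 0.099 0 0 0 0.117;0.04 0.132 0 0 0 0.156;0.047 0.165 0 0 0 0.195;0.047 0.198 0 0 0 0.234;0.047 0.23 0 0 0 0.273;0.047 0.263 0 0 0 0.312",
  jaw=-0.1,
)

```text
time: 17.95
eef_pos: [0.4517, 0.2831, 0.2268]
eef_rot: [0.645, 3.074, 0.0]
ft_force: [0.3, -0.2, 0.7]
finger_gap: 0.0472
gripper_force: 0.0
```

>>> step_arm(
  rows="0 0 0 0 0 0.039;0 0 0 0 0 0.078;0 0 0 0 0 0.117;0 0 0 0 0 0.156;0 0 0 0 0 0.195;0 0 0 0 0 0.234;0 0 0 0 0 0.273;0 0 0 0 0 0.312",
)

```text
time: 18.62
eef_pos: [0.4517, 0.282, 0.2269]
eef_rot: [-0.878, 3.016, 0.0]
ft_force: [-0.1, 0.7, -0.3]
finger_gap: 0.0473
gripper_force: 0.0
```

>>> step_arm(
  rows="0 0 -0.02 0 0 0.039;0 0 -0.04 0 0 0.043;0 0 -0.04 0 0 0.043;0 0 -0.04 0 0 0.043",
)

```text
time: 18.95
eef_pos: [0.4509, 0.2815, 0.1962]
eef_rot: [1.069, -2.952, 0.001]
ft_force: [0.4, -0.3, -0.1]
finger_gap: 0.0471
gripper_force: 0.0
```

Run:
```python
from h import *
s=robot.state();print(s['eef_pos'],s['eef_rot'],s['joints'][5],s['finger_gap'])
c,R,t=cam('wrist');im=optics.get_image('wrist')
for n,p in(('grip top',(.4445,.281,.1475)),('tcp axis',(*s['eef_pos'][:2],.1475))):print(n,wproj(c,R,t,p))
print('jac',wray(c,R,t,256,192,.1475),wray(c,R,t,266,192,.1475),wray(c,R,t,256,202,.1475))
cv2.imwrite('pics/w7.png',im);cv2.imwrite('pics/w7c.png',cv2.resize(im[100:300,130:390],None,fx=3,fy=3,interpolation=cv2.INTER_CUBIC))
```

```text
[0.45089077 0.28147904 0.19622354] [ 1.06908065e+00 -2.95202907e+00  7.60850780e-04] -0.13680177629147475 0.047106814695168225
grip top (np.float64(262.02437300185403), np.float64(196.963115974348))
tcp axis (np.float64(256.5384579553557), np.float64(204.23619914585962))
jac [0.4444112  0.27560614 0.1475    ] [0.4400931 0.2808011 0.1475   ] [0.44988551 0.28016314 0.1475    ]
```

View pics/w7c.png

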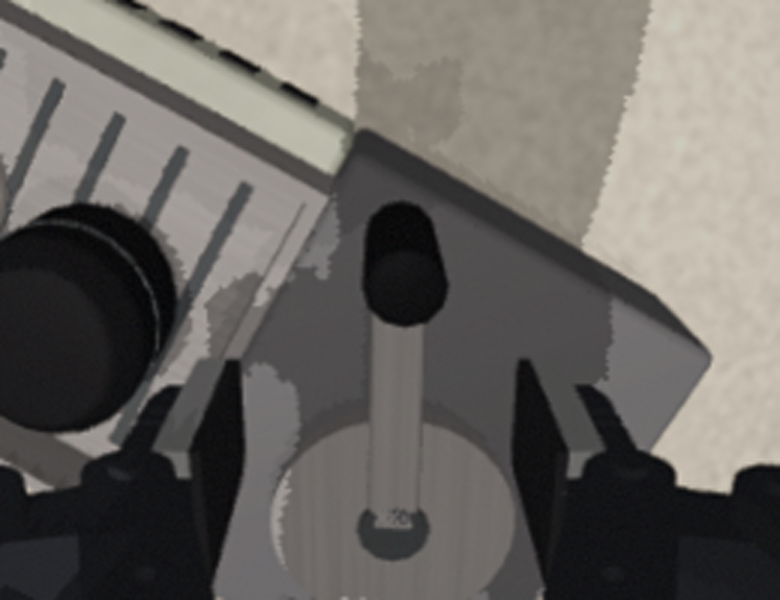

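The crop shows the grip top at crop (405,285), i.e. about (265,195), with the bar running straight to the hub (393,530) and the caddy clear on the left. The grip is at about (0.443, 0.282). I'm descending and closing on it.

>>> step_arm(
  rows="-0.0105 0.001 0 0 0 0;-0.0105 0.001 -0.03 0 0 0;-0.0105 0.001 -0.06 0 0 0;-0.0105 0.001 -0.09 0 0 0;-0.0105 0.001 -0.11 0 0 0;-0.0105 0.001 -0.119 0 0 0;-0.0105 0.001 -0.119 0 0 0",
)

```text
time: 19.58
eef_pos: [0.4422, 0.2821, 0.1068]
eef_rot: [1.07, -2.951, 0.001]
ft_force: [-0.7, 0.6, 0.5]
finger_gap: 0.0468
gripper_force: 0.0
```

>>> step_arm(
  rows="0 0 0 0 0 0;0 0 0 0 0 0;0 0 0 0 0 0;0 0 0 0 0 0;0 0 0 0 0 0;0 0 0 0 0 0;0 0 0 0 0 0",
  jaw=1,
  squeeze=40,
)

```text
time: 20.17
eef_pos: [0.4438, 0.2835, 0.1093]
eef_rot: [-1.07, 2.951, 0.003]
ft_force: [-1.2, 2.1, 6.2]
finger_gap: 0.0193
gripper_force: 39.1
```

>>> step_arm(
  rows="-0.002 0.003 0 0 0 -0.008;-0.004 0.0055 0 0 0 -0.016;-0.0064 0.0085 0 0 0 -0.0255;-0.0064 0.0085 0 0 0 -0.0255;-0.0064 0.0085 0 0 0 -0.0255",
)

```text
time: 20.58
eef_pos: [0.44, 0.2887, 0.1093]
eef_rot: [-0.951, 2.99, -0.002]
ft_force: [0.8, -2.5, 5.5]
finger_gap: 0.019
gripper_force: 39.3
```

>>> step_arm(
  rows="-0.002 0.0033 0 0 0 -0.01;-0.0043 0.0067 0 0 0 -0.019;-0.0043 0.0067 0 0 0 -0.019;-0.0043 0.0067 0 0 0 -0.019",
)

```text
time: 20.92
eef_pos: [0.4364, 0.2941, 0.1093]
eef_rot: [-0.861, 3.018, -0.0]
ft_force: [-0.4, -0.1, 5.4]
finger_gap: 0.0191
gripper_force: 39.3
```

>>> step_arm(
  rows="-0.002 0.0036 0 0 0 -0.01;-0.004 0.0072 0 0 0 -0.019;-0.004 0.0072 0 0 0 -0.019;-0.004 0.0072 0 0 0 -0.019",
)

```text
time: 21.25
eef_pos: [0.4334, 0.2991, 0.1093]
eef_rot: [-0.771, 3.042, -0.001]
ft_force: [-1.0, -1.5, 5.6]
finger_gap: 0.019
gripper_force: 39.3
```

>>> step_arm(
  rows="-0.0022 0.0048 0 0 0 -0.013;-0.0045 0.0096 0 0 0 -0.0255;-0.0045 0.0096 0 0 0 -0.0255;-0.0045 0.0096 0 0 0 -0.0255;-0.0045 0.0096 0 0 0 -0.0255",
)

```text
time: 21.67
eef_pos: [0.4302, 0.306, 0.1093]
eef_rot: [-0.648, 3.071, -0.002]
ft_force: [-0.5, -3.2, 6.0]
finger_gap: 0.0189
gripper_force: 39.4
```

>>> step_arm(
  rows="-0.0015 0.0037 0 0 0 -0.01;-0.003 0.0075 0 0 0 -0.019;-0.003 0.0075 0 0 0 -0.019;-0.003 0.0075 0 0 0 -0.019",
)

```text
time: 22.0
eef_pos: [0.4277, 0.3121, 0.1093]
eef_rot: [-0.556, 3.089, -0.0]
ft_force: [-0.9, -2.4, 6.6]
finger_gap: 0.019
gripper_force: 39.3
```

>>> step_arm(
  rows="-0.0012 0.0037 0 0 0 -0.01;-0.0024 0.0075 0 0 0 -0.019;-0.0024 0.0075 0 0 0 -0.019;-0.0024 0.0075 0 0 0 -0.019",
)

```text
time: 22.33
eef_pos: [0.4259, 0.3175, 0.1093]
eef_rot: [-0.464, 3.104, -0.001]
ft_force: [-1.0, -2.3, 7.2]
finger_gap: 0.0188
gripper_force: 39.4
```

Run:
```python
from h import *
import time
b=optics.get_image('top');cv2.imwrite('pics/t8.png',b)
F=[]
for i in range(4): F.append(robot.state()['ft_force']);optics.get_image('top')
s=robot.state();print(s['eef_pos'],np.mean(F,0),s['joints'][5],s['ft_torque'])
v=s['eef_pos'][:2]-[.521,.346];print(np.linalg.norm(v),np.degrees(np.arctan2(v[1],v[0]))%360)
```

```text
[0.42592016 0.3174459  0.10930456] [-0.44294041 -2.00902692  6.68052308] 0.3449769139368137 [-0.3681418   0.09235405  0.21272825]
0.09927493161305338 196.71590786396794
```

>>> step_arm(
  rows="-0.0012 0.0052 0 0 0 -0.013;-0.0025 0.0104 0 0 0 -0.0255;-0.0025 0.0104 0 0 0 -0.0255;-0.0025 0.0104 0 0 0 -0.0255;-0.0025 0.0104 0 0 0 -0.0255",
)

```text
time: 23.0
eef_pos: [0.424, 0.3248, 0.1093]
eef_rot: [-0.339, 3.12, -0.002]
ft_force: [-0.4, -3.7, 7.3]
finger_gap: 0.0193
gripper_force: 39.4
```

>>> step_arm(
  rows="-0.0007 0.004 0 0 0 -0.01;-0.0013 0.0079 0 0 0 -0.019;-0.0013 0.0079 0 0 0 -0.019;-0.0013 0.0079 0 0 0 -0.019",
)

```text
time: 23.33
eef_pos: [0.4228, 0.3314, 0.1093]
eef_rot: [-0.246, 3.129, 0.0]
ft_force: [-1.3, -2.4, 7.3]
finger_gap: 0.019
gripper_force: 39.4
```

>>> step_arm(
  rows="-0.0005 0.004 0 0 0 -0.01;-0.001 0.0081 0 0 0 -0.019;-0.001 0.0081 0 0 0 -0.019;-0.001 0.0081 0 0 0 -0.019;-0.001 0.0081 0 0 0 -0.019;-0.001 0.0081 0 0 0 -0.019",
)

```text
time: 23.83
eef_pos: [0.4222, 0.337, 0.1093]
eef_rot: [-0.152, 3.135, -0.001]
ft_force: [-0.7, -3.0, 6.8]
finger_gap: 0.0193
gripper_force: 39.4
```

Run:
```python
from h import *
F=[]
c,R,t=cam('wrist');w=optics.get_image('wrist');cv2.imwrite('pics/w9.png',w)
b=optics.get_image('top');cv2.imwrite('pics/t9.png',b)
for i in range(4): F.append(robot.state()['ft_force']);optics.get_image('top')
s=robot.state();print(s['time'],s['eef_pos'],np.mean(F,0),s['ft_torque'],s['gripper_force'],s['finger_gap'])
v=s['eef_pos'][:2]-[.521,.346];a=np.degrees(np.arctan2(v[1],v[0]))%360
print(np.linalg.norm(v),a,np.radians(218.9-a))
# utensils unmoved: compare basket region before/after in the top view
o=cv2.imread('pics/t6.png')
for n,p in(('caddy',(.5276,.2224,.121)),('rest',(.5406,.154,.12)),('whisk',(.551,.0845,.16))):
    u,q=map(int,proj('top',p));print(n,(u,q),o[q-2:q+3,u-2:u+3].mean((0,1)).round(),b[q-2:q+3,u-2:u+3].mean((0,1)).round())
```

```text
24.1333 [0.42216694 0.33694386 0.10928821] [-1.02400382 -2.748962    7.39105677] [-0.57093469  0.1794986   0.20161462] 39.39901649951935 0.019214535372525404
0.09924710115779548 185.2354287250748 0.58755761001975
caddy (188, 208) [48. 50. 51.] [49. 51. 52.]
rest (207, 204) [158. 163. 162.] [162. 167. 166.]
whisk (225, 200) [ 77. 112. 145.] [ 80. 114. 149.]
```

All three drops were felt (pushes of 2.5→0.1, 3.2→2.4 and 3.7→2.4 N). The chord from home is 57.7 mm, so the lever is at about 0.585 rad, in the third notch. The utensils are unmoved, so I'm handing in.

```bash
python3 -c "
from workcell import workorder
print(workorder.finish_job())"
```

```text
the job is handed in; nothing more can be done
None
```

I handed the job in at about 24 s: caddy, whisk and rest are standing upright and released in the basket, and the gripper is still holding the lever in its third notch, at about 0.59 rad by the arm's position; the hand-in returned no verdict.

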